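# Refit the misting filter and shut the lapped leaves of the service box

### The arm

A 6-joint arm with a two-finger parallel gripper is mounted at the origin on the work surface. World frame = base frame: x ahead of the robot, y to its left, z up, the work surface at z = 0. Lengths are in m, angles in rad, forces in N, time in s.
With the tool pointing down it reaches from about 0.325 to 0.875 m from the base axis. Payload 4.4 kg.
Tool frame: the origin (TCP) lies at the very end of the fingers, on their centre line; the grasp point (between the pads) lies 19 mm behind it; x points along the fingers, y is the direction in which the jaws open and shut, and the axes are right-handed (so a half turn about x gives the same grasp; the last joint's range is limited). The gripper opens to 85 mm and grips with 20 to 120 N. Pads are 22 mm wide; open, the fingers measure 114 mm over their backs; the gripper's body (76 mm by 85 mm) begins 54 mm behind the grasp point. The pads swing forward as they close: fully open they stand 13 mm farther back than shut.
Start: joints at [-1.456, 0.207, 1.542, -0, 1.393, -0.15], TCP at [0.15, -0.555, 0.231] pointing down, gripper open.
Joint ranges: [-2.73, 2.73], [-0.86, 2.22], [0.23, 2.46], [-1.11, 4.25], [0.08, 2.63], [-2.82, 2.82]. Speed limits (rad/s): [2.79, 2.79, 3.14, 3.14, 3.14, 3.14].

### API

Orientations are given as a unit quaternion [x, y, z, w].
In Python, from workcell import bot gives the robot as it stands.
- The arm moves only by the tool jog_arm, never from a script. Its arguments are lists of equal length, an entry for each row: "dp": the shift along the tool's x, y, z in m, a list of three; "spin": the turn about the tool's x in degrees. A call has exactly 5 rows; each row shifts and turns the commanded pose from where the row before left it, along the tool's axes as they then stand; what a row does not reach is not made up. A row lasts 1/12 s, in which the tool goes at most 41.7 mm and 7.16 degrees, less where a joint would pass 70% of its speed; a pose out of reach is approached as far as the arm can. A call with a gripper value outside its range is refused whole. "claw" is the finger opening in m, from 0 to 0.0854, set as the call begins (left out, the last holds). The fingers move at their own pace and stop on an object; the grip force is fixed at half the most. Time passes only in rows, so rows that do not move let the fingers close, or fill a call up. It gives the time, the measured TCP pose, the force and the opening at its end, in the units of the state.
- bot.get_obs(): the state, without advancing time (a new reading comes with each control period).
- bot.grab_frame(name): name is "side" or "top" or "wrist"; returns the picture (480x640x3 uint8, red, green, blue); there is no depth.
- bot.get_calibration(name): a dict with "camera_matrix" (3x3 intrinsics, pixels), "world_from_camera" (4x4, takes a point from camera to world coordinates). Camera axes: x right, y down, z forward; pixel columns grow to the right and rows downward; lengths in m; the calibration is good to about 2 mm. A picture is of the moment at which its call begins: read the wrist's pose just before it. get_calibration takes no time and is no camera call; for the wrist camera it gives the pose at the moment of the call.
- bot.close_job(): hands the job in, once; it reports no verdict.
Trained networks look in the newest picture that a camera, given by its name, has taken for a name from the list of things; names that differ only in an ending like _2 or _b are one class to them, and where a whole thing is asked for, a point or a joint stands for the part that bears it (a point fixed in the world has none). Each returns a list of dicts, best first, with "conf" (0 to 1); they miss things now and then, are a little off and sometimes report something else, mostly with a low value. They report only what shows in the picture. A call takes as long as a camera call.
- bot.spot_in(camera, query): "location" ([x, y, z] in m, in world coordinates, good to about 4 mm: the middle of the surface that is visible of it).
- bot.masks_of(camera, query): "pixels" (480x640 bool, what is visible of it).
The state is a dict: "t": time; "joints": joint angles; "dq": joint speeds; "joint_torque": joint torques, N m; "ee_pos": TCP position; "tcp_rot": TCP orientation; "ft_force": force on the tool from outside, world axes, zero at the start; "ft_torque": the same for the moment, N m; "finger_gap": opening from 0.0 (shut) to 1.0 (fully open).
Only numpy, scipy, OpenCV 4.12 (cv2) and the standard library are available. Lean on these libraries where they do the work, as an engineer would, in place of code of your own. Each camera call takes 0.05 s, during which the arm holds its last target.

### The job

On the produce counter's misting service box, push the filter straight down until its tube bottoms in the push-fit. Then shut the two top leaves fully flat: first the rebated leaf (stepped edge), and only then the flanged leaf, so that its lip laps over the step. Leave the bottle, the wrench and the pail where they are.

Things in the scene. Friction and masses are not known exactly. Their poses are not given: they have to be found in the camera images.
- box_top (a point): Service box: open-topped grey steel box fixed on the counter, 200 mm long (its x), 230 mm wide (its y), 110 mm high, walls 4 mm. This point is the centre of its mouth, level with the rim, 110 mm above the counter. Its x points roughly away from the robot (the box is turned by up to 0.4 rad), its y to the robot's left, z up.
- filter (a joint): How far the filter's tube is pushed into its push-fit (m): 0 = standing highest, 0.022 = bottomed on a rigid stop. It slides straight down only and stays where it is left; the seal drags with a steady 8 N or so (a little more when pushed fast). While it stands up the leaves cannot close.
- filter_top (a point): Centre of the flat top of the filter: a white upright plastic cylinder 40 mm in diameter and 45 mm long with two grey bands, in the middle of the box, on a clear rigid tube 12 mm in diameter that enters the collet below. The top is 16 mm above the box rim when the joint reads 0 and 6 mm below the rim when bottomed.
- rebated_leaf (a joint): Opening angle (rad) of the rebated leaf: 0 = shut flat on the box, about 1.57 = upright, 2.1 = open to its stop. Stiff hinge: it stays where it is left (about 0.3 N m, plus the leaf's weight of 3.4 N or so). It must be shut before the flanged leaf; if the flanged one is shut first this leaf is held up on its lip at about 0.11 rad.
- rebated_leaf_hinge (a point): Middle of the rebated leaf's hinge line, on the rim of the box's +y side, 115 mm from box_top. The hinge runs along the box's x. The grey leaf is 200 mm long along the hinge, 12 mm thick; shut, its underside lies at rim height. Open, its top face looks outwards, away from the box.
- rebated_leaf_edge (a point): Middle of the free edge of the rebated leaf, 123 mm from the hinge, 2.5 mm above the leaf's underside. The full 12 mm thickness reaches 103 mm from the hinge, then comes a step: a ledge of only the lower 5 mm goes on to 123 mm. A finger sliding along the top face can catch on the step. The small dark plate is only a marking.
- flanged_leaf (a joint): Opening angle (rad) of the flanged leaf, in the same sense: 0 = shut flat, 2.1 = open to its stop. Same stiff hinge and weight. It is shut last, its lip lying over the other leaf's ledge with about 1.5 mm between.
- flanged_leaf_hinge (a point): Middle of the flanged leaf's hinge line, on the rim of the box's -y side (115 mm from box_top along -y). Leaf 200 mm long along the hinge, 12 mm thick; the full thickness reaches 104 mm from the hinge, then a lip of only the upper 5.5 mm goes on to 124 mm. When open its top face looks outwards.
- flanged_leaf_edge (a point): Middle of the free edge of the flanged leaf's lip, 124 mm from the hinge, about 9 mm above the leaf's underside.
- water_bottle: Bystander: clear bottle with a white cap, 64 mm in diameter, 190 mm tall, standing beyond the box. Origin at the centre of its underside.
- wrench: Bystander: steel wrench 190 mm long lying on the counter to the left. Origin on the counter under its middle.
- pail: Bystander: small red plastic pail, 140 mm across the rim, 120 mm tall, standing to the right. Origin at the centre of its underside.

How it is judged:
By the outcome, as a careful person would: the job done as asked, in the order asked, and still so for the second after the job is handed in, with the robot touching nothing.
It also fails if it takes over 51 s, if anything falls off the work surface, if the arm or the gripper's body presses on something with over 40 N, if the wrist force passes 120 N, or if a joint passes its speed limit or range.

## Working session

There is one attempt and no reset: what is moved stays moved. The work goes in short steps, Python scripts to look and compute and a tool call to move; the robot and the scene stay as the last step left them, time stands still between calls to the robot, and variables do not carry over. Pictures are saved under pics/ and viewed, and the job is handed in when it is done.

Besides the shell and the picture viewer there is one more tool, called after "Call:" by a JSON object that holds its "method" and its "body", one argument or row to a line. jog_arm: Moves the arm, as the interface text tells. Its arguments: {"type":"object","properties":{"dp":{"type":"array","items":{"type":"array","items":{"type":"number"}}},"spin":{"type":"array","items":{"type":"number"}},"claw":{"type":"number"}},"required":["dp","spin"]}

```bash
mkdir -p pics; ls; python3 - <<'E'
from workcell import bot
import cv2,numpy as np
o=bot.get_obs(); print({k:np.round(v,3) for k,v in o.items()})
for c in ["side","top"]:
    im=bot.grab_frame(c); cv2.imwrite(f"pics/{c}0.png",im[:,:,::-1])
    K=bot.get_calibration(c); print(c,np.round(K["camera_matrix"],1).tolist(),np.round(K["world_from_camera"],3).tolist())
    for q in ["filter_top","rebated_leaf_edge","flanged_leaf_edge","rebated_leaf_hinge","flanged_leaf_hinge","box_top"]:
        r=bot.spot_in(c,q); print(q,[(np.round(d["location"],3).tolist(),round(d["conf"],2)) for d in r[:3]])
E
```

```text
pics
{'t': np.float64(0.0), 'joints': array([-1.457,  0.207,  1.543, -0.   ,  1.393, -0.15 ]), 'dq': array([ 0.   , -0.001,  0.002, -0.001, -0.001,  0.001]), 'joint_torque': array([-1.0000e-03, -3.8304e+01, -2.9160e+01, -0.0000e+00,  1.0000e-02,
       -0.0000e+00]), 'ee_pos': array([ 0.15 , -0.554,  0.23 ]), 'tcp_rot': array([ 0.701,  0.094, -0.701,  0.093]), 'ft_force': array([-0.218,  0.03 , -0.34 ]), 'ft_torque': array([ 0.059, -0.002, -0.019]), 'finger_gap': np.float64(1.003)}
side [[606.0, 0.0, 323.1], [0.0, 606.0, 255.3], [0.0, 0.0, 1.0]] [[0.729, 0.447, -0.518, 1.571], [0.684, -0.455, 0.571, -1.071], [0.02, -0.77, -0.637, 1.27], [0.0, 0.0, 0.0, 1.0]]
filter_top [([0.529, 0.164, 0.174], 0.25), ([0.564, 0.061, 0.113], 0.17)]
rebated_leaf_edge [([0.526, 0.165, 0.176], 0.73), ([0.557, 0.053, 0.128], 0.61)]
flanged_leaf_edge [([0.605, -0.076, 0.175], 0.56)]
rebated_leaf_hinge [([0.524, 0.162, 0.177], 0.79)]
flanged_leaf_hinge [([0.601, -0.08, 0.174], 0.93)]
box_top [([0.563, 0.064, 0.117], 0.56)]
top [[474.7, 0.0, 311.1], [0.0, 474.7, 241.2], [0.0, 0.0, 1.0]] [[-0.005, -0.992, 0.126, 0.451], [-1.0, 0.007, 0.01, -0.01], [-0.011, -0.126, -0.992, 1.284], [0.0, 0.0, 0.0, 1.0]]
filter_top [([0.552, 0.051, 0.12], 0.69)]
rebated_leaf_edge [([0.52, 0.163, 0.196], 0.92)]
flanged_leaf_edge [([0.59, -0.074, 0.207], 0.59)]
rebated_leaf_hinge [([0.516, 0.164, 0.194], 0.94)]
flanged_leaf_hinge [([0.588, -0.071, 0.208], 0.79)]
box_top [([0.555, 0.044, 0.036], 0.79)]
```

View pics/side0.png

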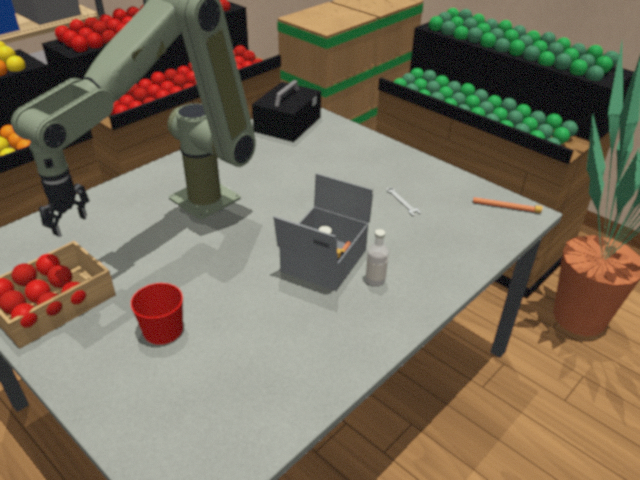

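View pics/top0.png

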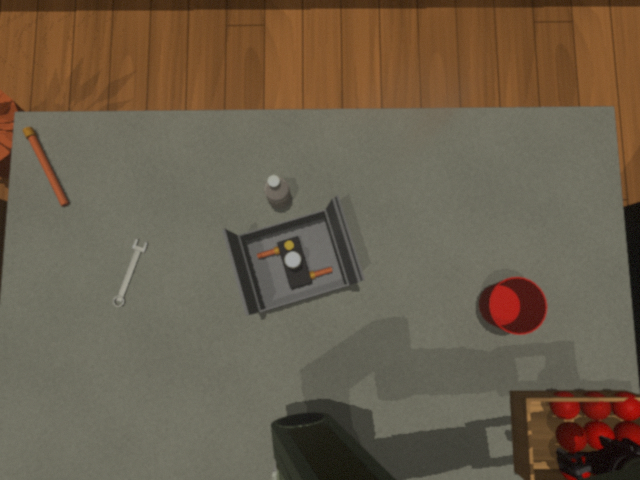

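```bash
cat > h.py <<'E'
import numpy as np,cv2
from workcell import bot
def proj(c,P,cal=None):
    K=cal or bot.get_calibration(c); M=np.linalg.inv(np.array(K["world_from_camera"])); 
    P=np.atleast_2d(P); p=P@M[:3,:3].T+M[:3,3]; q=p@np.array(K["camera_matrix"]).T; return q[:,:2]/q[:,2:]
def ray(c,uv,z,cal=None):
    K=cal or bot.get_calibration(c); W=np.array(K["world_from_camera"]); d=W[:3,:3]@np.linalg.inv(K["camera_matrix"])@np.array([*uv,1.]); o=W[:3,3]
    return o+d*(z-o[2])/d[2]
def leafpts(b,th,side,L=0.123):
    # b: x,y,yaw ; side +1 rebated,-1 flanged. corners of hinge + free edge (underside) 
    x,y,w=b; ex=np.array([np.cos(w),np.sin(w),0]); ey=np.array([-np.sin(w),np.cos(w),0])*side
    h=np.array([x,y,0.11])+0.115*ey
    d=-ey*np.cos(th)+np.array([0,0,np.sin(th)]); n=ey*np.sin(th)+np.array([0,0,np.cos(th)])
    return h,ex,d,n
E
python3 - <<'E'
from h import *
im=cv2.imread("pics/top0.png")[190:325,215:370]; cv2.imwrite("pics/top0z.png",cv2.resize(im,None,fx=4,fy=4,interpolation=cv2.INTER_CUBIC))
im=cv2.imread("pics/side0.png")[165:300,265:400]; cv2.imwrite("pics/side0z.png",cv2.resize(im,None,fx=4,fy=4,interpolation=cv2.INTER_CUBIC))
E
```

```text
(no output)
```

View pics/top0z.png

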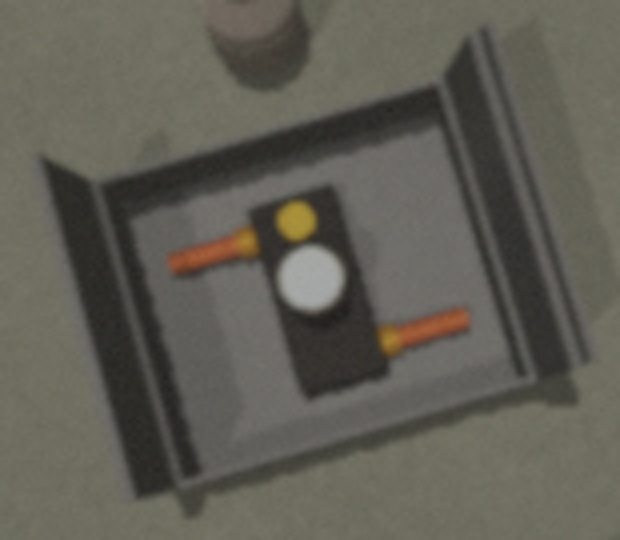

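View pics/side0z.png

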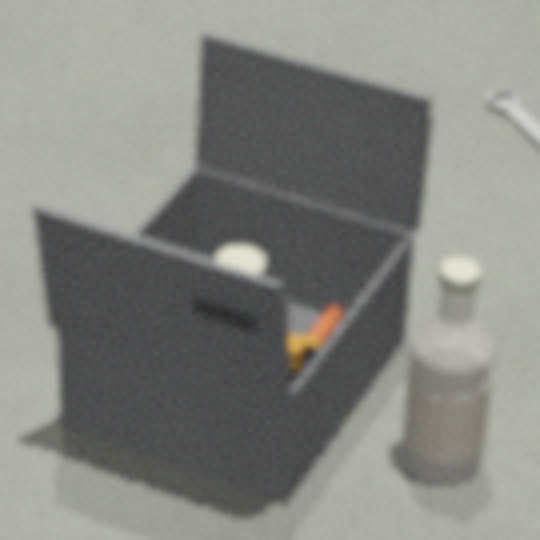

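```bash
cat > fit.py <<'E'
from h import *
from scipy.optimize import least_squares
cals={c:bot.get_calibration(c) for c in("top","side")}
T=lambda u,v:(215+u/4,190+v/4)
S=lambda u,v:(265+u/4,165+v/4)
def model(p):
    b=p[:3]; out=[];obs=[]
    x,y,w=b; ex=np.array([np.cos(w),np.sin(w),0]); ey=np.array([-np.sin(w),np.cos(w),0]); c=np.array([x,y,.11])
    A=lambda cam,P,uv:(out.append(proj(cam,P,cals[cam])[0]),obs.append(uv))
    for sx,sy,uv in [(1,1,(97,185)),(1,-1,(440,85)),(-1,1,(180,490)),(-1,-1,(535,378))]:
        A("top",c+.1*sx*ex+.113*sy*ey,T(*uv))
    A("side",c+.1*ex+.113*ey,S(412,235))
    A("top",c+[0,0,.016]-p[5]*np.array([0,0,1]),T(311,277))
    h,_,d,n=leafpts(b,p[3],1); A("top",h+.1*ex+.123*d+.0025*n,T(42,157)); A("top",h-.1*ex+.123*d+.0025*n,T(135,497))
    A("side",h-.1*ex+.123*d+0*n,S(205,38)); A("side",h+.1*ex+.123*d+0*n,S(430,102))
    h,_,d,n=leafpts(b,p[4],-1); A("top",h+.1*ex+.124*d+.009*n,T(488,28)); A("top",h-.1*ex+.124*d+.009*n,T(588,358))
    A("side",h-.1*ex+.124*d+.009*n,S(37,210)); A("side",h+.1*ex+.124*d+.009*n,S(283,285))
    return np.array(out),np.array(obs)
def f(p):
    o,q=model(p); return np.r_[(o-q).ravel(),100*p[5]]
r=least_squares(f,[.55,.045,.25,1.8,1.7,0],loss="soft_l1")
print(np.round(r.x,4)); o,q=model(r.x); print(np.round(o-q,1).tolist())
b=r.x[:3]
for th,s in((r.x[3],1),(r.x[4],-1)):
    h,ex,d,n=leafpts(b,th,s); print(np.round(h,3),np.round(h+.123*d,3))
E
python3 fit.py
```

```text
[5.5550e-01 4.7800e-02 2.8550e-01 1.6234e+00 1.6833e+00 1.2000e-03]
[[-0.8, -2.0], [-0.1, -2.6], [0.3, -0.9], [-0.3, 0.6], [-0.8, -0.5], [-0.1, -0.3], [-0.7, -1.3], [0.1, 0.0], [-2.7, -1.1], [-1.6, -0.6], [-0.7, -2.0], [0.9, 0.4], [-1.8, -2.2], [-1.6, -1.0]]
[0.523 0.158 0.11 ] [0.521 0.164 0.233]
[ 0.588 -0.063  0.11 ] [ 0.592 -0.076  0.232]
```

```bash
cat > to.py <<'E'
from h import *
from scipy.spatial.transform import Rotation as R
B=np.array([.5555,.048,.11]); W=.2855
ex=np.array([np.cos(W),np.sin(W),0]); ey=np.array([-np.sin(W),np.cos(W),0])
def st():
    o=bot.get_obs(); return o,R.from_quat(o["tcp_rot"]).as_matrix()
def show(tg=None):
    o,M=st(); p=np.array(o["ee_pos"]); q=p-B
    print("t",round(float(o["t"]),2),"p",np.round(p,4),"box",np.round([q@ex,q@ey,q[2]],4),"F",np.round(o["ft_force"],1),"gap",round(float(o["finger_gap"]),3))
    a=M.T@np.array([*ex]); print("box x in tool",np.round(a,3),"spin deg",np.round(np.degrees(np.arctan2(a[2],a[1])),2))
    print("box y in tool",np.round(M.T@ey,3))
    if tg is not None:
        T=B+tg[0]*ex+tg[1]*ey+np.array([0,0,tg[2]]); print("dp tool",np.round(M.T@(T-p),4))
E
python3 -c "
from to import *
show([0,0,.22])
from h import *
print(ray('top',(515,305),.12))"
```

```text
t 0.7 p [ 0.1505 -0.555   0.2313] box [-0.5585 -0.4645  0.1213] F [-0.2  0.1 -1.1] gap 1.005
box x in tool [-0.    -0.021 -1.   ] spin deg -91.19
box y in tool [-0.    -1.     0.021]
dp tool [-0.0987 -0.476  -0.5487]
[ 0.44076068 -0.49006147  0.12      ]
```

Call:
{"method": "jog_arm", "body": {
  "dp": [
    [-0.02,0,0],
    [-0.02,0,0],
    [-0.02,0,0],
    [-0.02,0,0],
    [-0.02,-0.01,-0.012]
  ],
  "spin": [-1.2,0,0,0,0],
  "claw": 0
}}

```text
t: 1.12
ee_pos: [0.1579, -0.5433, 0.332]
tcp_rot: [-0.7, -0.1, 0.7, -0.1]
ft_force: [1.0, -0.1, -0.2]
finger_gap: 0.301
```

Call:
{"method": "jog_arm", "body": {
  "dp": [
    [0,-0.02,-0.024],
    [0,-0.02,-0.024],
    [0,-0.02,-0.024],
    [0,-0.02,-0.024],
    [0,-0.02,-0.024]
  ],
  "spin": [0,0,0,0,0]
}}

```text
t: 1.53
ee_pos: [0.2467, -0.411, 0.3314]
tcp_rot: [0.7, 0.1, -0.7, 0.101]
ft_force: [0.4, 0.4, -0.4]
finger_gap: 0.001
```

Call:
{"method": "jog_arm", "body": {
  "dp": [
    [0,-0.02,-0.024],
    [0,-0.02,-0.024],
    [0,-0.02,-0.024],
    [0,-0.02,-0.024],
    [0,-0.02,-0.024]
  ],
  "spin": [0,0,0,0,0]
}}

```text
t: 1.95
ee_pos: [0.3336, -0.2811, 0.3315]
tcp_rot: [0.7, 0.1, -0.7, 0.101]
ft_force: [0.9, -0.9, -0.2]
finger_gap: 0.003
```

Call:
{"method": "jog_arm", "body": {
  "dp": [
    [0,-0.02,-0.024],
    [0,-0.02,-0.024],
    [0,-0.02,-0.024],
    [0,-0.02,-0.024],
    [0,-0.02,-0.024]
  ],
  "spin": [0,0,0,0,0]
}}

```text
t: 2.37
ee_pos: [0.4206, -0.1512, 0.3316]
tcp_rot: [0.7, 0.1, -0.7, 0.101]
ft_force: [0.7, -0.1, -0.1]
finger_gap: 0.001
```

```bash
python3 -c "
from to import *
show([0,0,.22])"
```

```text
t 2.37 p [ 0.4206 -0.1512  0.3316] box [-0.1855 -0.1532  0.2216] F [ 0.7 -0.1 -0.1] gap 0.001
box x in tool [ 0.001  0.    -1.   ] spin deg -89.99
box y in tool [-0.001 -1.    -0.   ]
dp tool [ 0.0016 -0.1532 -0.1856]
```

Call:
{"method": "jog_arm", "body": {
  "dp": [
    [0,-0.02,-0.024],
    [0,-0.02,-0.024],
    [0,-0.02,-0.024],
    [0,-0.02,-0.024],
    [0,-0.02,-0.024]
  ],
  "spin": [0,0,0,0,0]
}}

```text
t: 2.78
ee_pos: [0.5076, -0.0214, 0.3315]
tcp_rot: [0.7, 0.101, -0.7, 0.101]
ft_force: [0.1, -0.6, 0.5]
finger_gap: 0.001
```

Call:
{"method": "jog_arm", "body": {
  "dp": [
    [0,-0.02,-0.024],
    [0,-0.02,-0.024],
    [0,-0.013,-0.017],
    [0,0,0],
    [0,0,0]
  ],
  "spin": [0,0,0,0,0]
}}

```text
t: 3.2
ee_pos: [0.5545, 0.047, 0.3309]
tcp_rot: [-0.699, -0.101, 0.7, -0.102]
ft_force: [-0.8, -0.8, -0.8]
finger_gap: -0.001
```

```bash
python3 - <<'E'
from to import *
show([0,0,.05])
cal=bot.get_calibration("wrist")
im=bot.grab_frame("wrist")[:,:,::-1].copy(); 
r=bot.masks_of("wrist","filter_top")
for d in r[:3]:
    m=d["pixels"]; v,u=np.nonzero(m); print(d["conf"],u.mean(),v.mean(),u.min(),u.max(),v.min(),v.max())
print([(np.round(d["location"],4),d["conf"]) for d in bot.spot_in("wrist","filter_top")])
fc=proj("wrist",[B+[0,0,.016]],cal)[0]; print(fc)
cv2.imwrite("pics/w1.png",im)
E
```

```text
t 3.2 p [0.5545 0.047  0.3309] box [-0.0013 -0.0006  0.2209] F [-0.8 -0.8 -0.8] gap -0.001
box x in tool [-0.001  0.002 -1.   ] spin deg -89.87
box y in tool [-0.    -1.    -0.002]
dp tool [ 0.1709 -0.0006 -0.0014]
0.68 316.5725631768953 202.08086642599278 298 336 180 223
[(array([0.5566, 0.0518, 0.1214]), 0.92)]
[317.86173955 204.89345656]
```

View pics/w1.png

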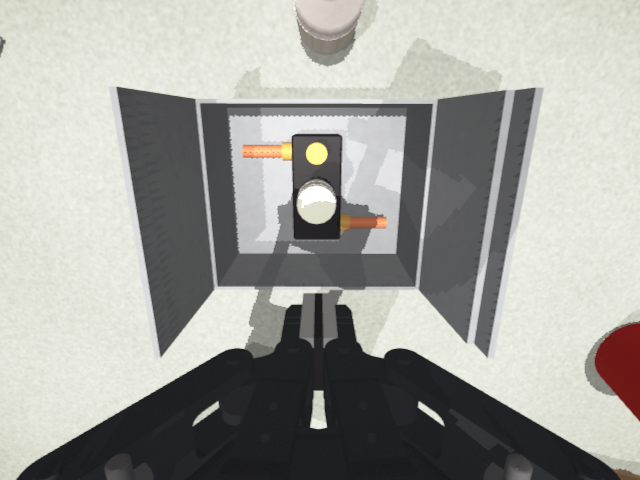

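Call:
{"method": "jog_arm", "body": {
  "dp": [
    [0.03,0,-0.001],
    [0.03,-0.001,-0.001],
    [0.03,0,0],
    [0.03,0,0],
    [0.03,0,0]
  ],
  "spin": [0,0,0,0,0]
}}

```text
t: 3.77
ee_pos: [0.5556, 0.0465, 0.1806]
tcp_rot: [0.7, 0.1, -0.7, 0.1]
ft_force: [0.6, -0.9, 0.6]
finger_gap: 0.001
```

Call:
{"method": "jog_arm", "body": {
  "dp": [
    [0.015,0,0],
    [0.01,0,0],
    [0.01,0,0],
    [0.006,0,0],
    [0.006,0,0]
  ],
  "spin": [0,0,0,0,0]
}}

```text
t: 4.18
ee_pos: [0.5568, 0.0473, 0.1349]
tcp_rot: [0.701, 0.1, -0.699, 0.101]
ft_force: [0.5, -0.1, 0.6]
finger_gap: -0.001
```

Call:
{"method": "jog_arm", "body": {
  "dp": [
    [0.004,0,0],
    [0.004,0,0],
    [0.004,0,0],
    [0.003,0,0],
    [0.003,0,0]
  ],
  "spin": [0,0,0,0,0]
}}

```text
t: 4.6
ee_pos: [0.5569, 0.0477, 0.1182]
tcp_rot: [0.7, 0.101, -0.699, 0.101]
ft_force: [-2.9, -0.4, 9.7]
finger_gap: -0.0
```

Call:
{"method": "jog_arm", "body": {
  "dp": [
    [0.003,0,0],
    [0.003,0,0],
    [0.002,0,0],
    [0.002,0,0],
    [0.001,0,0]
  ],
  "spin": [0,0,0,0,0]
}}

```text
t: 5.02
ee_pos: [0.5569, 0.0477, 0.1072]
tcp_rot: [0.7, 0.101, -0.699, 0.101]
ft_force: [-3.0, 0.0, 7.1]
finger_gap: -0.001
```

Call:
{"method": "jog_arm", "body": {
  "dp": [
    [0.002,0,0],
    [0.002,0,0],
    [0,0,0],
    [0,0,0],
    [0,0,0]
  ],
  "spin": [0,0,0,0,0]
}}

```text
t: 5.43
ee_pos: [0.5569, 0.0477, 0.104]
tcp_rot: [0.701, 0.101, -0.699, 0.101]
ft_force: [-4.0, -0.4, 11.9]
finger_gap: 0.002
```

Call:
{"method": "jog_arm", "body": {
  "dp": [
    [0.001,0,0],
    [0.0005,0,0],
    [0,0,0],
    [0,0,0],
    [0,0,0]
  ],
  "spin": [0,0,0,0,0]
}}

```text
t: 5.85
ee_pos: [0.557, 0.0477, 0.1039]
tcp_rot: [0.701, 0.101, -0.699, 0.101]
ft_force: [-7.9, -0.7, 19.2]
finger_gap: -0.0
```

Call:
{"method": "jog_arm", "body": {
  "dp": [
    [0.001,0,0],
    [0.001,0,0],
    [0,0,0],
    [0,0,0],
    [0,0,0]
  ],
  "spin": [0,0,0,0,0]
}}

```text
t: 6.27
ee_pos: [0.5572, 0.0477, 0.1038]
tcp_rot: [0.701, 0.101, -0.699, 0.101]
ft_force: [-11.6, -0.0, 28.5]
finger_gap: -0.002
```

Call:
{"method": "jog_arm", "body": {
  "dp": [
    [-0.02,0,0],
    [-0.035,0,0],
    [-0.035,0,0],
    [-0.035,0,0],
    [-0.035,0,0]
  ],
  "spin": [0,0,0,0,0]
}}

```text
t: 6.68
ee_pos: [0.5559, 0.0479, 0.2598]
tcp_rot: [0.7, 0.101, -0.7, 0.101]
ft_force: [0.9, -0.1, 0.2]
finger_gap: 0.0
```

Call:
{"method": "jog_arm", "body": {
  "dp": [
    [-0.035,0,0],
    [-0.03,-0.01,0],
    [0,-0.03,0],
    [0,-0.03,0],
    [0,-0.03,0]
  ],
  "spin": [0,0,0,0,0]
}}

```text
t: 7.1
ee_pos: [0.5282, 0.1445, 0.3244]
tcp_rot: [0.701, 0.1, -0.699, 0.1]
ft_force: [-0.3, 1.0, -1.1]
finger_gap: 0.002
```

Call:
{"method": "jog_arm", "body": {
  "dp": [
    [0,-0.03,0],
    [0,-0.03,0],
    [0,-0.015,0],
    [0,0,0],
    [0,0,0]
  ],
  "spin": [0,0,0,0,0]
}}

```text
t: 7.52
ee_pos: [0.5066, 0.2163, 0.323]
tcp_rot: [0.7, 0.101, -0.7, 0.102]
ft_force: [-0.6, 0.1, -0.4]
finger_gap: 0.004
```

```bash
python3 - <<'E'
from to import *
show([0,.175,.09])
im=bot.grab_frame("top"); cv2.imwrite("pics/top1.png",cv2.resize(im[190:325,190:370,::-1],None,fx=4,fy=4))
im=bot.grab_frame("side"); cv2.imwrite("pics/side1.png",cv2.resize(im[125:300,235:420,::-1],None,fx=3,fy=3))
im=bot.grab_frame("wrist"); cv2.imwrite("pics/w2.png",im[:,:,::-1])
E
```

```text
t 7.52 p [0.5066 0.2163 0.323 ] box [0.0004 0.1752 0.213 ] F [-0.6  0.1 -0.4] gap 0.004
box x in tool [ 0.001  0.002 -1.   ] spin deg -89.87
box y in tool [-0.001 -1.    -0.002]
dp tool [0.123  0.0002 0.0005]
```

View pics/side1.png

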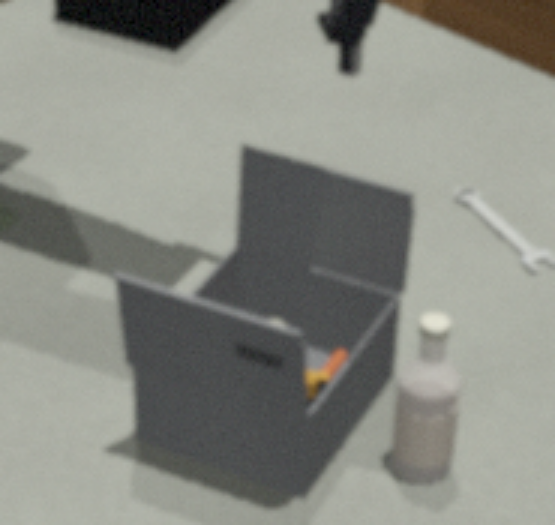

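View pics/w2.png

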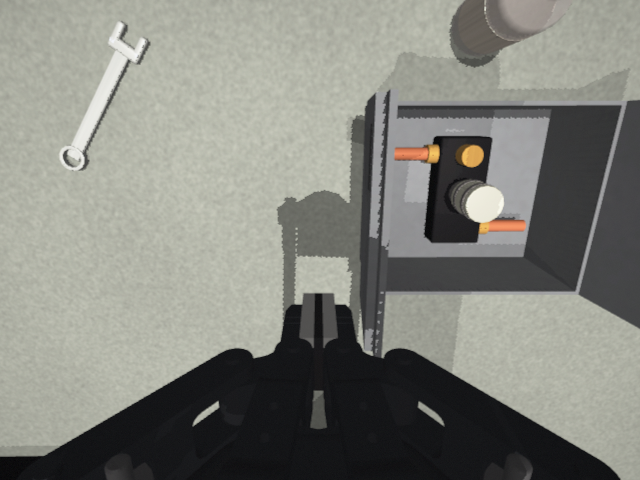

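Call:
{"method": "jog_arm", "body": {
  "dp": [
    [0.03,0,0],
    [0.03,0,0],
    [0.03,0,0],
    [0.02,0,0],
    [0.015,0,0]
  ],
  "spin": [0,0,0,0,0]
}}

```text
t: 8.08
ee_pos: [0.5057, 0.2139, 0.1949]
tcp_rot: [-0.699, -0.1, 0.701, -0.1]
ft_force: [-0.4, -0.5, -0.0]
finger_gap: 0.0
```

```bash
python3 - <<'E'
from to import *
show()
def tab(r,hx,ths):
    prev=None
    for th in ths:
        y=.115-r*np.cos(th)+.012*np.sin(th)+.0145; z=r*np.sin(th)+.012*np.cos(th)
        if prev: print(round(th,2),"yz",np.round([y,z],4),"dy,dz",np.round([y-prev[0],z-prev[1]],4))
        else: print(round(th,2),"yz",np.round([y,z],4))
        prev=(y,z)
tab(.088,1,np.arange(1.6,-.01,-.1))
E
```

```text
t 8.08 p [0.5057 0.2139 0.1949] box [-0.001   0.1732  0.0849] F [-0.4 -0.5 -0. ] gap 0.0
box x in tool [-0.004 -0.002 -1.   ] spin deg -90.11
box y in tool [-0.    -1.     0.002]
1.6 yz [0.1441 0.0876]
1.5 yz [0.1352 0.0886] dy,dz [-0.0088  0.001 ]
1.4 yz [0.1264 0.0888] dy,dz [-0.0089  0.0001]
1.3 yz [0.1175 0.088 ] dy,dz [-0.0088 -0.0008]
1.2 yz [0.1088 0.0864] dy,dz [-0.0087 -0.0016]
1.1 yz [0.1003 0.0839] dy,dz [-0.0085 -0.0025]
1.0 yz [0.0921 0.0805] dy,dz [-0.0082 -0.0033]
0.9 yz [0.0842 0.0764] dy,dz [-0.0079 -0.0041]
0.8 yz [0.0768 0.0715] dy,dz [-0.0074 -0.0049]
0.7 yz [0.0699 0.0659] dy,dz [-0.0069 -0.0056]
0.6 yz [0.0636 0.0596] dy,dz [-0.0063 -0.0063]
0.5 yz [0.058  0.0527] dy,dz [-0.0056 -0.0069]
0.4 yz [0.0531 0.0453] dy,dz [-0.0049 -0.0074]
0.3 yz [0.049  0.0375] dy,dz [-0.0041 -0.0079]
0.2 yz [0.0456 0.0292] dy,dz [-0.0033 -0.0082]
0.1 yz [0.0431 0.0207] dy,dz [-0.0025 -0.0085]
-0.0 yz [0.0415 0.012 ] dy,dz [-0.0016 -0.0087]
```

Call:
{"method": "jog_arm", "body": {
  "dp": [
    [0,0.008,0],
    [0,0.008,0],
    [0,0.008,0],
    [0,0.008,0],
    [0,0.008,0]
  ],
  "spin": [0,0,0,0,0]
}}

```text
t: 8.5
ee_pos: [0.5194, 0.1772, 0.2001]
tcp_rot: [0.701, 0.101, -0.699, 0.1]
ft_force: [-1.5, 2.4, 3.7]
finger_gap: 0.004
```

Call:
{"method": "jog_arm", "body": {
  "dp": [
    [0,0.009,0],
    [0.001,0.009,0],
    [0.0015,0.009,0],
    [0.0025,0.0085,0],
    [0.0035,0.008,0]
  ],
  "spin": [0,0,0,0,0]
}}

```text
t: 8.92
ee_pos: [0.5312, 0.1345, 0.1897]
tcp_rot: [0.701, 0.1, -0.699, 0.101]
ft_force: [0.2, 2.1, 4.2]
finger_gap: 0.002
```

```bash
python3 - <<'E'
from to import *
show([0,.0921,.0805])
im=bot.grab_frame("side"); cv2.imwrite("pics/side2.png",cv2.resize(im[125:300,235:420,::-1],None,fx=3,fy=3))
E
```

```text
t 8.92 p [0.5312 0.1345 0.1897] box [0.001  0.0898 0.0797] F [0.2 2.1 4.2] gap 0.002
box x in tool [ 0.002  0.    -1.   ] spin deg -90.0
box y in tool [-0.001 -1.    -0.   ]
dp tool [-0.0008 -0.0023  0.001 ]
```

View pics/side2.png

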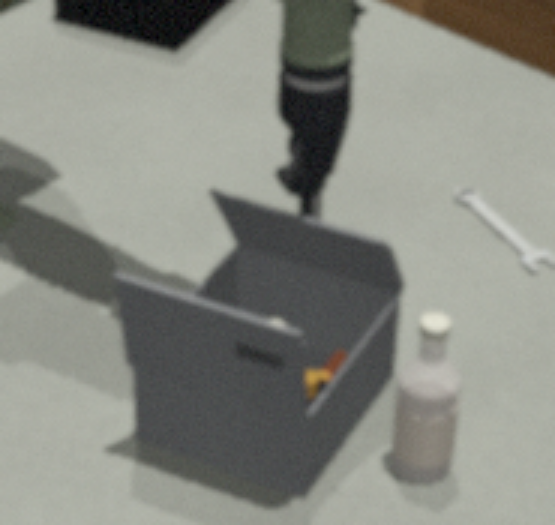

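Call:
{"method": "jog_arm", "body": {
  "dp": [
    [0.004,0.007,0],
    [0.005,0.007,0],
    [0.0055,0.006,0],
    [0.0065,0.006,0],
    [0.007,0.0055,0]
  ],
  "spin": [0,0,0,0,0]
}}

```text
t: 9.38
ee_pos: [0.5394, 0.1044, 0.1607]
tcp_rot: [0.7, 0.1, -0.7, 0.101]
ft_force: [0.8, -0.0, 4.0]
finger_gap: -0.002
```

Call:
{"method": "jog_arm", "body": {
  "dp": [
    [0.0075,0.005,0],
    [0.008,0.004,0],
    [0.008,0.003,0],
    [0.0085,0.0025,0],
    [0.0075,0.0015,0]
  ],
  "spin": [0,0,0,0,0]
}}

```text
t: 9.8
ee_pos: [0.5437, 0.0896, 0.1212]
tcp_rot: [-0.7, -0.101, 0.7, -0.101]
ft_force: [-13.0, 0.9, 65.6]
finger_gap: 0.001
```

```bash
python3 - <<'E'
from to import *
show([0,.0415,.012])
im=bot.grab_frame("side"); cv2.imwrite("pics/side3.png",cv2.resize(im[125:300,235:420,::-1],None,fx=3,fy=3))
E
```

```text
t 9.8 p [0.5437 0.0896 0.1212] box [0.0004 0.0432 0.0112] F [-13.    0.9  65.6] gap 0.001
box x in tool [-0. -0. -1.] spin deg -90.0
box y in tool [-0. -1.  0.]
dp tool [-0.0008  0.0017  0.0004]
```

View pics/side3.png

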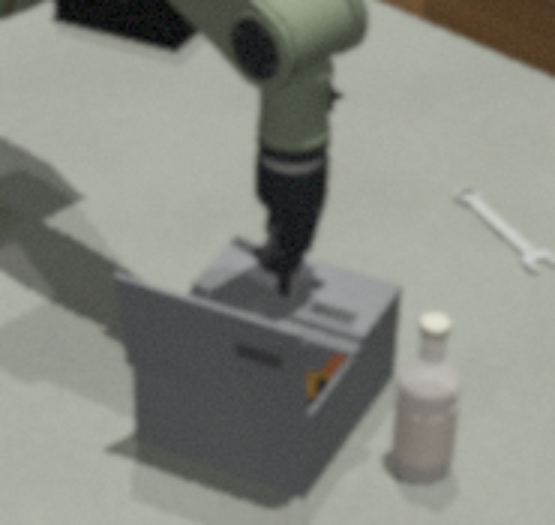

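Call:
{"method": "jog_arm", "body": {
  "dp": [
    [-0.015,0,0],
    [-0.03,0,0],
    [-0.035,0,0],
    [-0.035,0,0],
    [-0.035,0,0]
  ],
  "spin": [0,0,0,0,0]
}}

```text
t: 10.27
ee_pos: [0.5421, 0.0905, 0.2711]
tcp_rot: [-0.698, -0.101, 0.701, -0.1]
ft_force: [0.9, -0.0, 0.4]
finger_gap: -0.0
```

Call:
{"method": "jog_arm", "body": {
  "dp": [
    [-0.035,0,0],
    [-0.03,0.018,0],
    [0,0.035,0],
    [0,0.035,0],
    [0,0.035,0]
  ],
  "spin": [0,0,0,0,0]
}}

```text
t: 10.68
ee_pos: [0.5782, -0.0283, 0.3361]
tcp_rot: [-0.7, -0.102, 0.7, -0.101]
ft_force: [0.3, -0.6, -0.4]
finger_gap: -0.002
```

Call:
{"method": "jog_arm", "body": {
  "dp": [
    [0,0.035,0],
    [0,0.035,0],
    [0,0.035,0],
    [0,0,0],
    [0,0,0]
  ],
  "spin": [0,0,0,0,0]
}}

```text
t: 11.1
ee_pos: [0.6074, -0.13, 0.334]
tcp_rot: [-0.699, -0.101, 0.701, -0.099]
ft_force: [0.9, 0.1, -0.5]
finger_gap: -0.001
```

```bash
python3 - <<'E'
from to import *
show([0,-.185,.088])
im=bot.grab_frame("side"); cv2.imwrite("pics/side4.png",cv2.resize(im[125:300,235:420,::-1],None,fx=3,fy=3))
im=bot.grab_frame("wrist"); cv2.imwrite("pics/w4.png",im[:,:,::-1])
E
```

```text
t 11.1 p [ 0.6074 -0.13    0.334 ] box [-0.0004 -0.1854  0.224 ] F [ 0.9  0.1 -0.5] gap -0.001
box x in tool [-0.003 -0.003 -1.   ] spin deg -90.14
box y in tool [ 0.003 -1.     0.003]
dp tool [ 1.36e-01  1.00e-04 -8.00e-04]
```

View pics/side4.png

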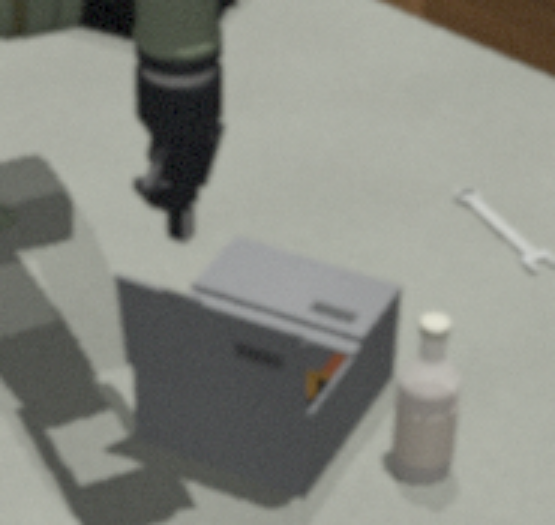

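View pics/w4.png

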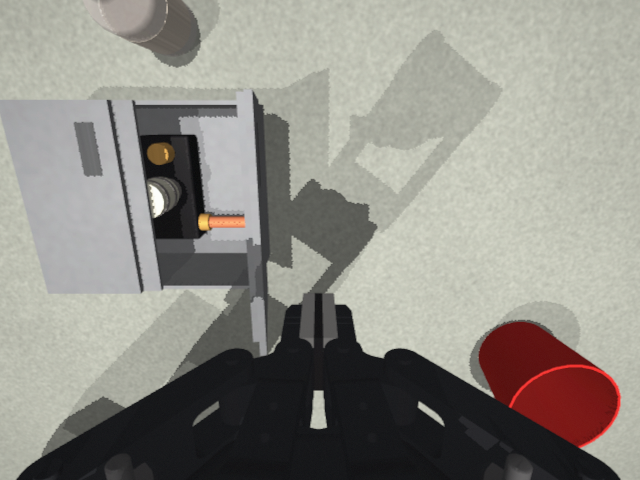

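Call:
{"method": "jog_arm", "body": {
  "dp": [
    [0.03,0,0],
    [0.03,0,0],
    [0.03,0,0],
    [0.025,0,0],
    [0.02,0,0]
  ],
  "spin": [0,0,0,0,0]
}}

```text
t: 11.62
ee_pos: [0.6063, -0.126, 0.1989]
tcp_rot: [-0.699, -0.102, 0.701, -0.101]
ft_force: [0.8, -0.8, -0.6]
finger_gap: 0.002
```

Call:
{"method": "jog_arm", "body": {
  "dp": [
    [0,-0.01,0],
    [0,-0.01,0],
    [0,-0.01,0],
    [0,-0.01,0],
    [0,-0.01,0]
  ],
  "spin": [0,0,0,0,0]
}}

```text
t: 12.03
ee_pos: [0.5951, -0.0805, 0.2049]
tcp_rot: [0.702, 0.1, -0.698, 0.102]
ft_force: [1.1, -3.2, 3.1]
finger_gap: -0.001
```

Call:
{"method": "jog_arm", "body": {
  "dp": [
    [0,-0.009,0],
    [0.001,-0.009,0],
    [0.0015,-0.009,0],
    [0.0025,-0.0085,0],
    [0.0035,-0.008,0]
  ],
  "spin": [0,0,0,0,0]
}}

```text
t: 12.45
ee_pos: [0.5817, -0.038, 0.1937]
tcp_rot: [0.7, 0.101, -0.699, 0.101]
ft_force: [1.2, -1.8, 4.6]
finger_gap: 0.0
```

```bash
python3 - <<'E'
from to import *
show([0,-.0921,.0805])
im=bot.grab_frame("side"); cv2.imwrite("pics/side5.png",cv2.resize(im[125:300,235:420,::-1],None,fx=3,fy=3))
E
```

```text
t 12.45 p [ 0.5817 -0.038   0.1937] box [ 0.0009 -0.0899  0.0837] F [ 1.2 -1.8  4.6] gap 0.0
box x in tool [ 0.001  0.    -1.   ] spin deg -89.98
box y in tool [-0. -1. -0.]
dp tool [0.0032 0.0022 0.0009]
```

View pics/side5.png

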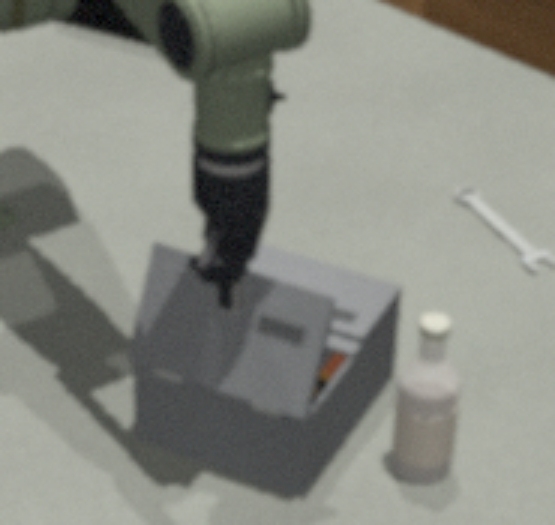

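Call:
{"method": "jog_arm", "body": {
  "dp": [
    [0.006,-0.006,0],
    [0.006,-0.007,0],
    [0.006,-0.006,0],
    [0.0065,-0.006,0],
    [0.007,-0.0055,0]
  ],
  "spin": [0,0,0,0,0]
}}

```text
t: 12.92
ee_pos: [0.5724, -0.0088, 0.1608]
tcp_rot: [-0.7, -0.101, 0.7, -0.1]
ft_force: [-0.6, -0.6, 4.0]
finger_gap: -0.001
```

Call:
{"method": "jog_arm", "body": {
  "dp": [
    [0.0075,-0.005,0],
    [0.008,-0.004,0],
    [0.008,-0.003,0],
    [0.006,-0.0025,0],
    [0.003,-0.0015,0]
  ],
  "spin": [0,0,0,0,0]
}}

```text
t: 13.33
ee_pos: [0.5676, 0.0057, 0.1275]
tcp_rot: [-0.699, -0.101, 0.701, -0.101]
ft_force: [-0.1, -1.8, 2.0]
finger_gap: -0.0
```

```bash
python3 - <<'E'
from to import *
show([0,-.0415,.012])
E
```

```text
t 13.33 p [0.5676 0.0057 0.1275] box [-0.0003 -0.044   0.0175] F [-0.1 -1.8  2. ] gap -0.0
box x in tool [-0.002  0.001 -1.   ] spin deg -89.97
box y in tool [ 0.    -1.    -0.001]
dp tool [ 0.0055 -0.0025 -0.0003]
```

Call:
{"method": "jog_arm", "body": {
  "dp": [
    [0.002,0,0],
    [0.002,0,0],
    [0.002,0,0],
    [0.002,0,0],
    [0,0,0]
  ],
  "spin": [0,0,0,0,0]
}}

```text
t: 13.75
ee_pos: [0.5684, 0.0055, 0.122]
tcp_rot: [-0.7, -0.101, 0.7, -0.101]
ft_force: [-2.0, 1.5, 5.4]
finger_gap: -0.0
```

Call:
{"method": "jog_arm", "body": {
  "dp": [
    [0.002,0,0],
    [0.001,0,0],
    [0,0,0],
    [0,0,0],
    [0,0,0]
  ],
  "spin": [0,0,0,0,0]
}}

```text
t: 14.17
ee_pos: [0.5684, 0.0055, 0.1219]
tcp_rot: [-0.7, -0.101, 0.7, -0.101]
ft_force: [-8.7, 1.9, 19.2]
finger_gap: 0.001
```

Call:
{"method": "jog_arm", "body": {
  "dp": [
    [-0.01,0,0],
    [-0.03,0,0],
    [-0.035,0,0],
    [-0.035,0,0],
    [-0.035,0,0]
  ],
  "spin": [0,0,0,0,0]
}}

```text
t: 14.58
ee_pos: [0.5681, 0.0052, 0.2644]
tcp_rot: [-0.7, -0.1, 0.7, -0.101]
ft_force: [0.6, -0.1, -0.5]
finger_gap: -0.002
```

Call:
{"method": "jog_arm", "body": {
  "dp": [
    [-0.03,0,0.02],
    [-0.02,0,0.02],
    [0,0,0.02],
    [0,0,0.02],
    [0,0,0]
  ],
  "spin": [0,0,0,0,0]
}}

```text
t: 15.0
ee_pos: [0.4894, -0.0179, 0.3139]
tcp_rot: [-0.7, -0.1, 0.7, -0.101]
ft_force: [0.8, 0.1, 0.3]
finger_gap: 0.001
```

```bash
python3 - <<'E'
from to import *
show()
im=bot.grab_frame("side"); cv2.imwrite("pics/side6.png",cv2.resize(im[125:300,235:420,::-1],None,fx=3,fy=3))
im=bot.grab_frame("wrist"); cv2.imwrite("pics/w6.png",im[:,:,::-1])
im=bot.grab_frame("top"); cv2.imwrite("pics/top6.png",im[:,:,::-1])
E
```

```text
t 15.0 p [ 0.4894 -0.0179  0.3139] box [-0.082  -0.0446  0.2039] F [0.8 0.1 0.3] gap 0.001
box x in tool [-0.    -0.001 -1.   ] spin deg -90.07
box y in tool [-0.001 -1.     0.001]
```

View pics/side6.png

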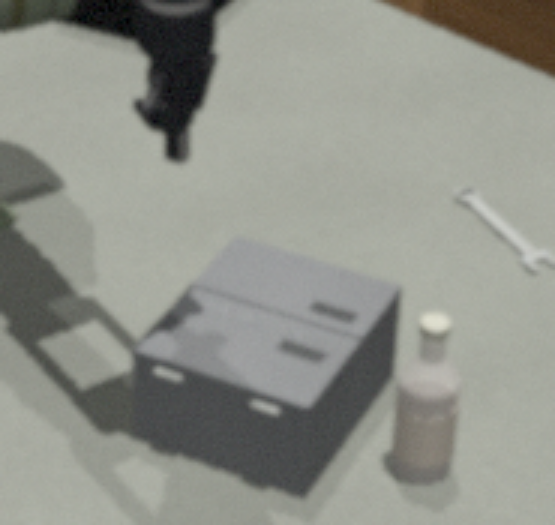

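View pics/w6.png

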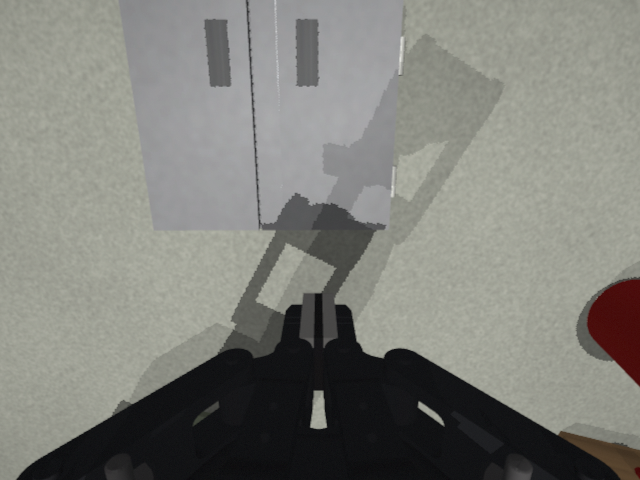

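View pics/top6.png

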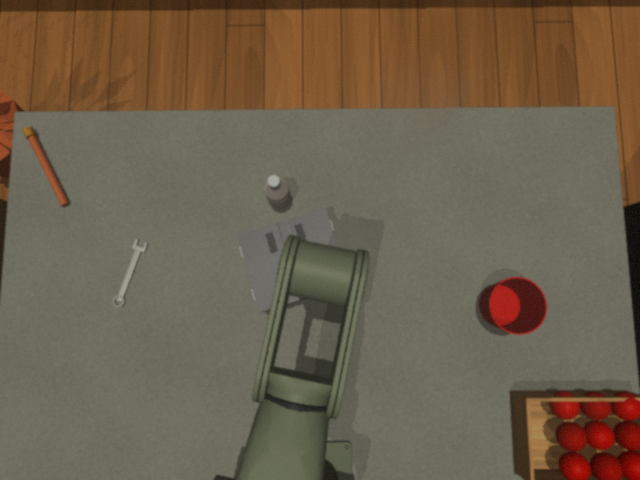

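Both leaves lie flat and flush: the seam runs from (190,290) to (358,335) in the enlarged side crop. The bottle, wrench and pail sit at the same pixels as in the first pictures, and the gripper is well clear.

```bash
python3 -c "
from workcell import bot
print(bot.close_job())"
```

```text
the job is handed in; nothing more can be done
None
```

The filter is bottomed and both leaves are shut flat, the rebated one first and the flanged one over it. I handed the job in at about 15 s of the 51 s allowed.

- **Filter:** I pushed it down with closed fingers until it stopped dead. The tip stayed at z ≈ 0.104 m, 6 mm below the rim, while the force rose from 12 to 28 N.
- **Leaves:** With the rebated leaf shut, the tip read z ≈ 0.121 m. With the flanged leaf shut it held at 0.122 m while the force rose from 5 to 19 N. The expected height for a shut leaf is 0.122 m.
- **Last pictures:** The side and wrist views show both tops flush with one even seam. The bottle, wrench and pail are unmoved, and the gripper is about 0.2 m above the box.

**One rough spot:** closing the rebated leaf ended with a fingertip press of about 66 N vertically. That is higher than I intended, though below the 120 N wrist limit. It was on the fingertips, not the gripper's body, and I closed the flanged leaf more gently. No check failed or disagreed.

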